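# Push a row of steel bars home in the drilling jig and bolt it in

## Task

Six steel bars lie side by side, touching, in the channel of the drilling jig on the bench. With the fingertips push the whole row along the channel together until it is tight against the end stop, then push the keeper bolt's round brass knob fully in, so that the bolt closes the channel behind the last bar and the row is ready to drill. Keep the row closed up and do not lift any bar, and leave the things lying around the jig where they are.

Things in the scene. Friction and masses are not known exactly. Their poses are not given: they have to be found in the camera images.
- jig: drilling jig, immovably screwed to the bench: steel base 226 x 100 mm, 12 mm thick, from x = -0.116 to +0.110. Origin on the bench surface under the middle of the channel's width; x points along the channel to the end stop, y to the left, z up. The highest points are screw heads, 43 mm above the bench
- channel_entry (a point): middle of the channel's open loading end, on the channel floor 12 mm above the bench (jig x = -0.105, y = 0). The channel runs from here along jig +x, 64 mm wide between rails 10 mm thick that stand 14 mm above the floor; up to jig x = -0.0255 it is open above
- end_stop (a point): foot of the end stop's face (jig x = 0.085), mid channel, on the floor; here the first bar's front face comes to rest. From jig x = -0.0255 up to the stop, two bush plates (29 to 41 mm above the bench) overhang the channel from both rails and leave a 36 mm slot open over its middle (jig y from -0.018 to +0.018)
- row_end_home (a point): point on the channel floor, mid channel, jig x = -0.029, where the rear face of the last bar (bar_6) stands when the row is fully home: 114 mm behind the end stop, 1.5 mm ahead of the keeper bolt
- keeper (a joint): travel of the keeper bolt in m: 0 drawn out, 0.047 fully shut (hard stop). It slides across the channel in jig -y against about 1.2 N of friction and a little damping, has no spring and stays where it is left. Shut, its nose stands behind the last bar, 5 mm past mid channel; bars standing at jig x = -0.0405 to -0.0305 block it
- keeper_knob (a point): centre of the outer face of the keeper's round brass knob (disc 24 mm across, 10 mm thick, axis level along jig y) on the left end of a 10 x 10 mm steel bolt; 19 mm above the bench, jig x = -0.0355, jig y = 0.117 drawn out, 0.070 shut. The face looks to jig +y; push it towards jig -y
- bar_1: plain oiled steel bar with a punch mark near each end, sliding easily in the channel (friction about 0.2), 19 mm (its x) by 62 mm (its y) by 13 mm high, 0.08 to 0.15 kg, origin at the centre of its underside; it lies crosswise in the channel, its x along the channel; first of the row of six touching bars, nearest the end stop; fully home its origin is at jig x = 0.0755
- bar_2: plain oiled steel bar with a punch mark near each end, sliding easily in the channel (friction about 0.2), 19 mm (its x) by 62 mm (its y) by 13 mm high, 0.08 to 0.15 kg, origin at the centre of its underside; it lies crosswise in the channel, its x along the channel; number 2 in the row, counted from the end stop
- bar_3: plain oiled steel bar with a punch mark near each end, sliding easily in the channel (friction about 0.2), 19 mm (its x) by 62 mm (its y) by 13 mm high, 0.08 to 0.15 kg, origin at the centre of its underside; it lies crosswise in the channel, its x along the channel; number 3 in the row, counted from the end stop
- bar_4: plain oiled steel bar with a punch mark near each end, sliding easily in the channel (friction about 0.2), 19 mm (its x) by 62 mm (its y) by 13 mm high, 0.08 to 0.15 kg, origin at the centre of its underside; it lies crosswise in the channel, its x along the channel; number 4 in the row, counted from the end stop
- bar_5: plain oiled steel bar with a punch mark near each end, sliding easily in the channel (friction about 0.2), 19 mm (its x) by 62 mm (its y) by 13 mm high, 0.08 to 0.15 kg, origin at the centre of its underside; it lies crosswise in the channel, its x along the channel; number 5 in the row, counted from the end stop
- bar_6: plain oiled steel bar with a punch mark near each end, sliding easily in the channel (friction about 0.2), 19 mm (its x) by 62 mm (its y) by 13 mm high, 0.08 to 0.15 kg, origin at the centre of its underside; it lies crosswise in the channel, its x along the channel; last of the row, nearest the loading end: push on the middle of its rear face, the side away from the stop; fully home its origin is at jig x = -0.0195
- drill_handpiece: white and black rotary handpiece, 32 x 158 x 31 mm, lying to the right of the jig; not part of the job
- canister: black film canister with a grey lid, 34 mm wide, 47 mm high, standing to the right of the jig's loading end; not part of the job
- loupe_1: folding loupe, 66 x 40 x 12 mm, lying to the left of the jig's far half; not part of the job
- wax_ring: green wax ring, 37 mm wide, 14 mm high, lying to the left of the jig's loading end; not part of the job
- pliers_a: pliers with black handles, 128 x 37 x 8 mm, lying on the bench to the left; not part of the job
- wax_lump: round lump of beeswax, 44 mm wide, 22 mm high, on the bench to the left; not part of the job
There are look-alikes about, which are no part of the job. Leave any green, orange or purple look-alike of the bar_4 alone.

How it is judged:
By the outcome, as a careful person would: the job done as asked, in the order asked, and still so for the second after the job is handed in, with the robot touching nothing.
It also fails if it takes over 51 s, if anything falls off the work surface, if the arm or the gripper's body presses on something with over 40 N, if the wrist force passes 120 N, or if a joint passes its speed limit or range.

## Robot

A 6-joint arm with a two-finger parallel gripper is mounted at the origin on a cart in front of the work surface, level with it; the furniture and walls round the work are solid. World frame = base frame: x ahead of the robot, y to its left, z up, the work surface at z = 0. Lengths are in m, angles in degrees, forces in N, time in s.
With the tool pointing down it reaches from about 0.3 to 0.75 m from the base axis. Payload 8.5 kg.
Tool frame: the origin (TCP) lies between the finger pads; the fingertips stand 25 mm ahead of it and the grasp point (between the pads) lies 6 mm ahead of it; x points along the fingers, y is the direction in which the jaws open and shut, and the axes are right-handed (so a half turn about x gives the same grasp; the last joint's range is limited). The gripper opens to 85 mm and grips with 20 to 120 N. Pads are 22 mm wide; open, the fingers measure 114 mm over their backs; the gripper's body (76 mm by 85 mm) begins 54 mm behind the grasp point. The pads swing forward as they close: fully open they stand 13 mm farther back than shut.
Start: joints at [-86.534, 21.807, 74.336, -0, 83.858, -12.336], TCP at [0.15, -0.529, 0.256] pointing down, gripper open.
Joint ranges: [-178.18, 178.18], [-50.72, 133.34], [12.68, 142.11], [-81.47, 261.47], [9.98, 163.14], [-165.26, 165.26]. Speed limits (degrees/s): [136.94, 136.94, 180, 180, 180, 180].

## Interface

Orientations are given as a 3x3 rotation matrix whose columns are the frame's x, y, z axes.
In Python, from rig import sensors, get_image, workorder gives the robot as it stands.
- The arm moves only by the tool arm_command, never from a script. Its argument "plan" is a list that holds one entry, the list of rows, each a list of 6 numbers: the shift along the tool's x, y, z in units of 25 mm (1.0 is 25 mm), then the turn, a rotation vector about the tool's x, y, z in units of 6 degrees (1.0 is 6 degrees). In form: [[[dx, dy, dz, ax, ay, az], ...]]. A call has 1 to 10 rows; each row is the pose to reach, as a shift and turn from the pose commanded when the call began, along the tool's axes at that moment; what a row does not reach only later rows make up. A row lasts 1/10 s, in which the tool goes at most 50 mm and 8.59 degrees, less where a joint would pass 70% of its speed; a pose out of reach is approached as far as the arm can. A call with a gripper value outside its range is refused whole. "jaw" is the closure, from 0 (fully open) to 1 (shut), set as the call begins (left out, the last holds). The fingers move at their own pace and stop on an object; "newtons" is the grip in N (left out, the last holds). Time passes only in rows, so rows that repeat a pose let the fingers close. It gives the time, the measured TCP pose, the force and the opening at its end, in the units of the state.
- sensors.observe(): the state, without advancing time (a new reading comes with each control period).
- get_image(name): name is "scene" or "top"; returns a dict with "img" (420x560x3 uint8, red, green, blue), "fx", "fy", "cx", "cy" (pixels), "dist" ([k1, k2, p1, p2, k3] as OpenCV has them; the pictures are not rectified), "T" (4x4, takes a point from camera to world coordinates). Camera axes: x right, y up, looking along -z (the intrinsics and any distortion apply to the point x, -y, -z); pixel columns grow to the right and rows downward; lengths in m; the calibration is good to about 2 mm. A picture is of the moment at which its call begins. There is no depth.
- workorder.close_job(): hands the job in, once; it reports no verdict.
The state is a dict: "time_s": time; "q": joint angles; "qvel": joint speeds; "joint_efforts": joint torques, N m; "position": TCP position; "tool_rot": TCP orientation; "ft_force": force on the tool from outside, world axes, zero at the start; "wrist_torque": the same for the moment, N m; "grip_width": finger opening in m.
Only numpy, scipy, OpenCV 4.12 (cv2) and the standard library are available. Lean on these libraries where they do the work, as an engineer would, in place of code of your own. Each camera call takes 0.05 s, during which the arm holds its last target. There are 200 camera calls.

## Working session

There is one attempt and no reset: what is moved stays moved. The work goes in short steps, Python scripts to look and compute and a tool call to move; the robot and the scene stay as the last step left them, time stands still between calls to the robot, and variables do not carry over. Pictures are saved under pics/ and viewed, about 8 in all and at most 12, crops included, and the job is handed in when it is done.

Besides the shell and the picture viewer there is one more tool, called after "Request:" in YAML: its name, and indented under it one key for each argument. arm_command: Moves the arm, as the interface text tells. Its arguments: {"type":"object","properties":{"plan":{"type":"array","items":{"type":"array","items":{"type":"array","items":{"type":"number"}}}},"jaw":{"type":"number"},"newtons":{"type":"number"}},"required":["plan"]}

```bash
mkdir -p pics; ls; cat > h.py <<'E'
import cv2,numpy as np
from rig import sensors,get_image
def snap(n,f):
    d=get_image(n); cv2.imwrite('pics/'+f,cv2.cvtColor(d['img'],cv2.COLOR_RGB2BGR)); np.save('pics/'+f+'.npy',d,allow_pickle=True); return d
def K(d): return np.array([[d['fx'],0,d['cx']],[0,d['fy'],d['cy']],[0,0,1.]])
def ray(d,p):
    u=cv2.undistortPoints(np.array([[p]],float),K(d),np.array(d['dist'],float))[0,0]
    T=np.array(d['T']); return T[:3,3],T[:3,:3]@np.array([u[0],-u[1],-1])
def atz(d,p,z):
    o,r=ray(d,p); return o+r*(z-o[2])/r[2]
def tri(d1,p1,d2,p2):
    o,r=ray(d1,p1);o2,r2=ray(d2,p2); A=np.stack([r,-r2],1); s=np.linalg.lstsq(A,o2-o,rcond=None)[0]
    a,b=o+r*s[0],o2+r2*s[1]; return (a+b)/2,np.linalg.norm(a-b)
def proj(d,P):
    T=np.array(d['T']); c=(np.atleast_2d(P)-T[:3,3])@T[:3,:3]; c=c*[1,-1,-1]
    return cv2.projectPoints(c,np.zeros(3),np.zeros(3),K(d),np.array(d['dist'],float))[0][:,0]
def load(f): return np.load('pics/'+f+'.npy',allow_pickle=True).item()
E
python3 - <<'E'
from h import *
a=snap('scene','s0.png');b=snap('top','t0.png')
cv2.imwrite('pics/both.png',cv2.resize(np.vstack([cv2.imread('pics/s0.png'),cv2.imread('pics/t0.png')]),None,fx=.7,fy=.7))
for d in(a,b): print(np.round(d['T'],3),d['fx'],d['dist'])
print(sensors.observe())
E
```

```text
pics
[[-0.76   0.456 -0.462  0.064]
 [-0.649 -0.546  0.529  0.446]
 [-0.011  0.703  0.711  0.804]
 [ 0.     0.     0.     1.   ]] 486.9949788211473 [-0.07922946  0.          0.          0.          0.        ]
[[-0.005  1.    -0.025  0.523]
 [-1.    -0.006 -0.006 -0.122]
 [-0.007  0.025  1.     1.058]
 [ 0.     0.     0.     1.   ]] 464.48457581241314 [-0.07528708  0.          0.          0.          0.        ]
{'time_s': 0.1, 'q': array([-8.65350205e+01,  2.18377950e+01,  7.43776913e+01, -2.00701109e-04,
        8.38574946e+01, -1.23358875e+01]), 'qvel': array([-0.07436262,  0.00656232, -0.09084485, -0.06309719,  0.02549485,
       -0.09945576]), 'joint_efforts': array([ 3.52261879e-03, -4.49215293e+01, -2.31655866e+01, -2.03866357e-04,
        3.67319924e-03, -8.00607324e-06]), 'position': array([ 0.14974472, -0.52899744,  0.25578327]), 'tool_rot': array([[-8.04602741e-05,  2.72295119e-01, -9.62213782e-01],
       [ 1.27121740e-03, -9.62212979e-01, -2.72294998e-01],
       [-9.99999189e-01, -1.24509183e-03, -2.68726373e-04]]), 'ft_force': array([ 0.24521971, -0.81028019, -0.32825493]), 'wrist_torque': array([ 0.03372472, -0.02804555,  0.01481385]), 'grip_width': 0.08506102552957087}
```

View pics/s0.png

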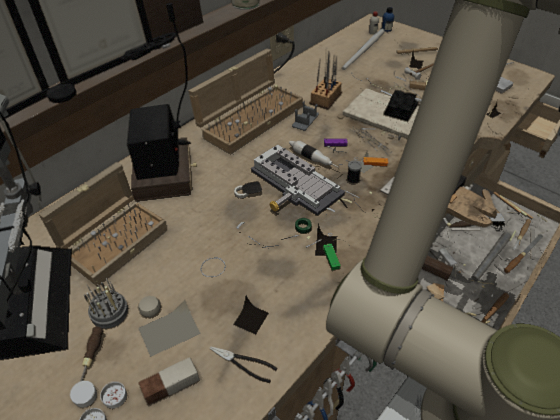

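View pics/t0.png

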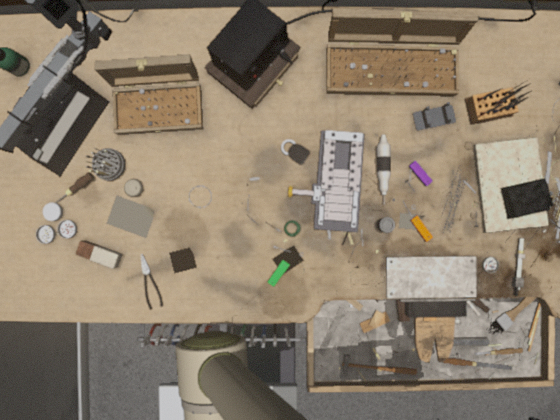

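Scene: the jig is at (298,180), its knob at (275,207). Top: the jig spans about (318–362, 132–230), knob at (293,191). The green (278,273), orange (421,228) and purple (420,173) blocks are look-alikes lying outside the jig. I'll check with enlarged crops.

```bash
python3 - <<'E'
import cv2,numpy as np
s=cv2.imread('pics/s0.png');t=cv2.imread('pics/t0.png')
a=cv2.resize(t[120:240,275:375],None,fx=5,fy=5,interpolation=cv2.INTER_CUBIC)
cv2.imwrite('pics/ct.png',a)
b=cv2.resize(s[135:225,240:360],None,fx=6,fy=6,interpolation=cv2.INTER_CUBIC)
cv2.imwrite('pics/cs.png',b)
E
```

```text
(no output)
```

View pics/ct.png

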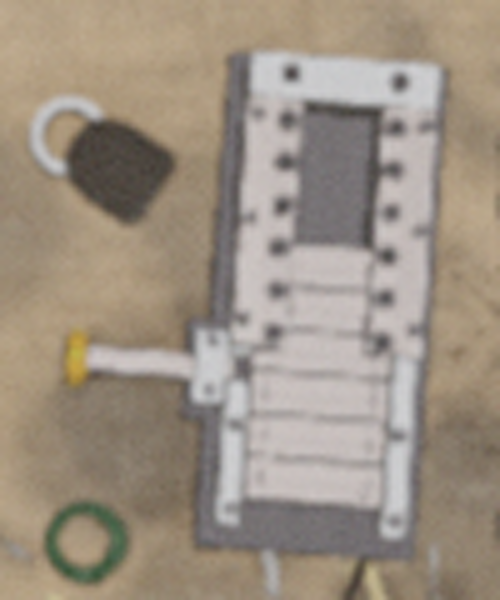

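View pics/cs.png

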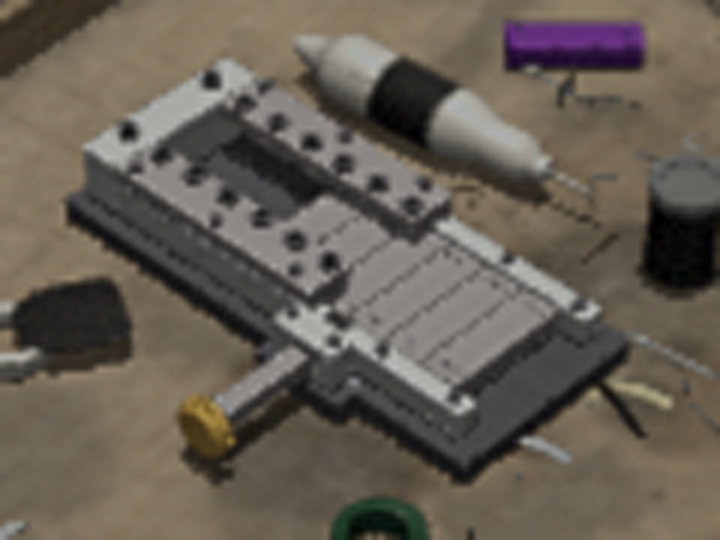

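Top crop: base rear corners at (198,547) and (412,555), front-left at (234,53), row rear edge from (245,498) to (380,508), knob face at (66,358). Scene crop: corners (463,468), (630,343) and (70,200), knob at (198,425). The six bars in the channel are steel coloured, and all the look-alikes lie outside the jig.

```bash
python3 - <<'E'
from h import *
from scipy.optimize import least_squares
t=load('t0.png');s=load('s0.png')
ft=lambda p:((np.array(p)+.5)/5-.5+[275,120]); fs=lambda p:((np.array(p)+.5)/6-.5+[240,135])
obs=[(t,ft((198,547)),(-.116,.05,.012)),(t,ft((412,555)),(-.116,-.05,.012)),(t,ft((234,53)),(.11,.05,.012)),(t,ft((66,358)),(-.0355,.117,.019)),
(s,fs((463,468)),(-.116,.05,.012)),(s,fs((630,343)),(-.116,-.05,.012)),(s,fs((70,200)),(.11,.05,.012)),(s,fs((198,425)),(-.0355,.117,.019))]
W=lambda v,q:np.array([v[0]+np.cos(v[2])*q[0]-np.sin(v[2])*q[1],v[1]+np.sin(v[2])*q[0]+np.cos(v[2])*q[1],v[3]+q[2]])
f=lambda v:np.concatenate([proj(d,W(v,q))[0]-p for d,p,q in obs])
r=least_squares(f,[.55,-.2,0,0],loss='soft_l1',x_scale=[.1,.1,.1,.1]);v=r.x
print(np.round(v,4),np.degrees(v[2]),np.round(f(v).reshape(-1,2),1).tolist())
np.save('jig.npy',v)
for a,b in[((198,547),(463,468)),((412,555),(630,343)),((66,358),(198,425))]: print('tri',np.round(tri(t,ft(a),s,fs(b)),4) if 0 else tri(t,ft(a),s,fs(b)))
c,sn=np.cos(v[2]),np.sin(v[2])
for p in[(245,498),(312,503),(380,508)]:
  w=atz(t,ft(p),.025+v[3])-[v[0],v[1],0]; print('row rear jig',c*w[0]+sn*w[1],-sn*w[0]+c*w[1])
E
```

```text
[ 0.6197 -0.258  -0.0835 -0.0016] -4.784388788562482 [[-0.1, -0.3], [1.2, 1.6], [0.2, -0.8], [-0.5, -0.5], [0.7, 0.1], [1.0, -0.3], [-0.6, -0.2], [-0.8, 2.4]]
tri (array([ 0.50853172, -0.19801609,  0.01102794]), np.float64(0.002243070778088246))
tri (array([ 0.50257025, -0.29626311,  0.0091246 ]), np.float64(0.0021362731193948392))
tri (array([ 0.59228963, -0.13949809,  0.02528448]), np.float64(2.4272330010169156e-05))
row rear jig -0.09307507146888327 0.03142818962129724
row rear jig -0.0929739436153495 0.0014634064548139335
row rear jig -0.09283941811686149 -0.028983842141922612
```

```bash
cat >> h.py <<'E'
from scipy.spatial.transform import Rotation as R
v=np.load('jig.npy') if __import__('os').path.exists('jig.npy') else None
def j2w(x,y,z): c,s=np.cos(v[2]),np.sin(v[2]); return np.array([v[0]+c*x-s*y,v[1]+s*x+c*y,z])
def w2j(p): c,s=np.cos(v[2]),np.sin(v[2]); d=p-np.array([v[0],v[1],0]); return np.array([c*d[0]+s*d[1],-s*d[0]+c*d[1],d[2]])
def to(x,y,z):
    "units from present pose to TCP at jig x,y, world z, tool y = jig -y"
    o=sensors.observe(); M=o['tool_rot']; c,s=np.cos(v[2]),np.sin(v[2])
    G=np.array([[0,s,-c],[0,-c,-s],[-1,0,0]])
    print(np.round(M.T@(j2w(x,y,z)-o['position'])/.025,3),np.round(np.degrees(R.from_matrix(M.T@G).as_rotvec())/6,3))
def st():
    o=sensors.observe(); print('t',o['time_s'],'jig',np.round(w2j(o['position']),4),'F',np.round(o['ft_force'],2),'w',o['grip_width'])
E
python3 -c "
from h import *
st();to(-.118,0,.256);to(-.118,0,.13)"
```

```text
t 0.1 jig [-0.4457 -0.3093  0.2558] F [ 0.25 -0.81 -0.33] w 0.08506102552957087
[ 4.0000e-03 -6.9720e+00 -1.6619e+01] [ 3.431 -0.     0.012]
[  5.044  -6.966 -16.618] [ 3.431 -0.     0.012]
```

Request:
arm_command:
  plan:
    - [[0,-6.97,-16.62,3.43,0,0],[0,-6.97,-16.62,3.43,0,0],[0,-6.97,-16.62,3.43,0,0],[0,-6.97,-16.62,3.43,0,0],[0,-6.97,-16.62,3.43,0,0],[0,-6.97,-16.62,3.43,0,0],[0,-6.97,-16.62,3.43,0,0],[0,-6.97,-16.62,3.43,0,0],[0,-6.97,-16.62,3.43,0,0],[0,-6.97,-16.62,3.43,0,0]]
  jaw: 1
  newtons: 40

```text
time_s: 1.1
position: [0.505, -0.2448, 0.2558]
tool_rot: [[0.0, -0.078, -0.997], [0.001, -0.997, 0.078], [-1.0, -0.001, -0.0]]
ft_force: [-1.2, -0.8, 0.1]
grip_width: -0.0002
```

Request:
arm_command:
  plan:
    - [[0,0,0,0,0,0],[0,0,0,0,0,0],[0,0,0,0,0,0]]

```text
time_s: 1.4
position: [0.5012, -0.2494, 0.2563]
tool_rot: [[-0.0, -0.085, -0.996], [-0.0, -0.996, 0.085], [-1.0, 0.0, 0.0]]
ft_force: [0.3, -0.0, -0.6]
grip_width: 0.0001
```

```bash
python3 -c "
from h import *
st();to(-.118,0,.256);to(-.118,0,.09)"
```

```text
t 1.4 jig [-0.1187 -0.0013  0.2563] F [ 0.34 -0.04 -0.58] w 6.553183168288792e-05
[ 0.013 -0.053 -0.029] [-0.016  0.003 -0.   ]
[ 6.653 -0.053 -0.031] [-0.016  0.003 -0.   ]
```

Request:
arm_command:
  plan:
    - [[3,-0.05,0,0,0,0],[5.5,-0.05,0,0,0,0],[6.6,-0.05,0,0,0,0],[6.6,-0.05,0,0,0,0],[6.6,-0.05,0,0,0,0],[6.6,-0.05,0,0,0,0]]

```text
time_s: 2.0
position: [0.5022, -0.2482, 0.0923]
tool_rot: [[0.001, -0.085, -0.996], [-0.001, -0.996, 0.085], [-1.0, 0.001, -0.001]]
ft_force: [0.5, 0.1, 0.1]
grip_width: 0.0002
```

```bash
python3 -c "
from h import *
st();to(-.118,0,.042)
a=snap('top','t1.png');b=snap('scene','s1.png')
A=cv2.resize(cv2.imread('pics/t1.png')[150:250,285:385],(500,500),interpolation=2)
B=cv2.resize(cv2.imread('pics/s1.png')[120:240,260:380],None,fx=5,fy=5,interpolation=2)[:500]
cv2.imwrite('pics/c1.png',cv2.resize(np.hstack([A,B[:,:600]]),(800,364)))
"
```

```text
t 2.0 jig [-0.1179 -0.      0.0923] F [0.48 0.07 0.09] w 0.00022719989018353542
[ 2.012 -0.003  0.008] [-0.011 -0.011 -0.008]
```

View pics/c1.png

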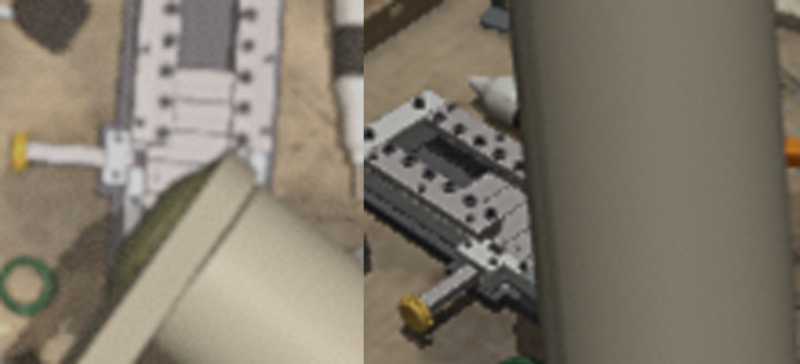

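The arm hides the fingertips in both views: the top picture shows the wrist at (190,250) and the scene picture the forearm. I'll go on by pose and force.

Request:
arm_command:
  plan:
    - [[0.7,0,0,0,0,0],[1.3,0,0,0,0,0],[1.7,0,0,0,0,0],[1.97,0,0,0,0,0],[1.97,0,0,0,0,0],[1.97,0,0,0,0,0]]

```text
time_s: 2.7
position: [0.5025, -0.2474, 0.0427]
tool_rot: [[0.001, -0.083, -0.997], [-0.001, -0.997, 0.083], [-1.0, 0.001, -0.001]]
ft_force: [0.1, -0.4, 1.0]
grip_width: -0.0
```

```bash
python3 -c "
from h import *
st();to(-.105,0,.042);to(-.045,0,.042)
"
```

```text
t 2.7 jig [-0.1176  0.0008  0.0427] F [ 0.07 -0.41  0.98] w -2.7624514763714217e-05
[ 0.027  0.033 -0.506] [ 0.002 -0.008 -0.005]
[ 0.029  0.033 -2.906] [ 0.002 -0.008 -0.005]
```

Request:
arm_command:
  plan:
    - [[0,0,-0.1,0,0,0],[0,0,-0.2,0,0,0],[0,0,-0.3,0,0,0],[0,0,-0.4,0,0,0],[0,0,-0.5,0,0,0],[0,0,-0.6,0,0,0],[0,0,-0.7,0,0,0],[0,0,-0.8,0,0,0],[0,0,-0.9,0,0,0],[0,0,-1.0,0,0,0]]

```text
time_s: 3.7
position: [0.5273, -0.2492, 0.042]
tool_rot: [[-0.0, -0.083, -0.997], [0.0, -0.997, 0.083], [-1.0, -0.0, 0.0]]
ft_force: [-1.4, -0.0, -0.3]
grip_width: -0.0
```

```bash
python3 -c "
from h import *
st()
snap('top','t2.png')"
```

```text
t 3.7 jig [-0.0928  0.001   0.042 ] F [-1.4  -0.03 -0.3 ] w -1.3311638452131909e-06
```

Force of −1.4 N along the channel means the fingers are pushing the row. Continuing.

Request:
arm_command:
  plan:
    - [[0,0.01,-0.1,0,0,0],[0,0.02,-0.2,0,0,0],[0,0.03,-0.3,0,0,0],[0,0.03,-0.4,0,0,0],[0,0.03,-0.5,0,0,0],[0,0.03,-0.6,0,0,0],[0,0.03,-0.7,0,0,0],[0,0.03,-0.8,0,0,0],[0,0.03,-0.9,0,0,0],[0,0.03,-1.0,0,0,0]]

```text
time_s: 4.75
position: [0.5522, -0.252, 0.0421]
tool_rot: [[-0.0, -0.083, -0.997], [0.0, -0.997, 0.083], [-1.0, -0.0, 0.0]]
ft_force: [-0.3, -0.0, -0.3]
grip_width: -0.0003
```

Request:
arm_command:
  plan:
    - [[0,0,-0.1,0,0,0],[0,0,-0.2,0,0,0],[0,0,-0.3,0,0,0],[0,0,-0.4,0,0,0],[0,0,-0.5,0,0,0],[0,0,-0.58,0,0,0],[0,0,-0.66,0,0,0],[0,0,-0.74,0,0,0]]

```text
time_s: 5.55
position: [0.5706, -0.2536, 0.0421]
tool_rot: [[-0.0, -0.083, -0.997], [0.0, -0.997, 0.083], [-1.0, -0.0, 0.0]]
ft_force: [-1.4, 0.1, -0.9]
grip_width: -0.0001
```

```bash
python3 -c "
from h import *
st()"
```

```text
t 5.55 jig [-0.0493  0.0003  0.0421] F [-1.4   0.06 -0.9 ] w -0.00011617256966772548
```

Request:
arm_command:
  plan:
    - [[0,0,-0.03,0,0,0],[0,0,-0.06,0,0,0],[0,0,-0.09,0,0,0],[0,0,-0.12,0,0,0],[0,0,-0.15,0,0,0],[0,0,-0.18,0,0,0],[0,0,-0.21,0,0,0],[0,0,-0.24,0,0,0],[0,0,-0.27,0,0,0],[0,0,-0.3,0,0,0]]

```text
time_s: 6.55
position: [0.578, -0.2542, 0.0421]
tool_rot: [[0.0, -0.083, -0.997], [-0.0, -0.997, 0.083], [-1.0, 0.0, -0.0]]
ft_force: [-2.1, 0.6, 1.0]
grip_width: -0.0
```

Request:
arm_command:
  plan:
    - [[0,0,-0.02,0,0,0],[0,0,-0.04,0,0,0],[0,0,-0.06,0,0,0],[0,0,-0.06,0,0,0]]

```text
time_s: 6.95
position: [0.5795, -0.2544, 0.0421]
tool_rot: [[0.0, -0.083, -0.997], [-0.0, -0.997, 0.083], [-1.0, 0.0, -0.0]]
ft_force: [-0.6, 1.0, 0.6]
grip_width: 0.0001
```

Request:
arm_command:
  plan:
    - [[0,0,-0.02,0,0,0],[0,0,-0.04,0,0,0],[0,0,-0.06,0,0,0],[0,0,-0.06,0,0,0]]

```text
time_s: 7.35
position: [0.581, -0.2545, 0.0421]
tool_rot: [[0.0, -0.083, -0.997], [-0.0, -0.997, 0.083], [-1.0, 0.0, -0.0]]
ft_force: [-0.7, 0.2, -0.0]
grip_width: -0.0001
```

```bash
python3 -c "
from h import *
st();d=snap('top','t3.png')
x,y=proj(d,j2w(0,0,.03))[0]; print(x,y)
cv2.imwrite('pics/c3.png',cv2.resize(cv2.imread('pics/t3.png')[120:220,290:390],None,fx=6,fy=6,interpolation=2))"
```

```text
t 7.35 jig [-0.0388  0.0003  0.0421] F [-0.68  0.17 -0.02] w -0.00010495475039226743
341.13293844355553 178.4634547701856
```

View pics/c3.png

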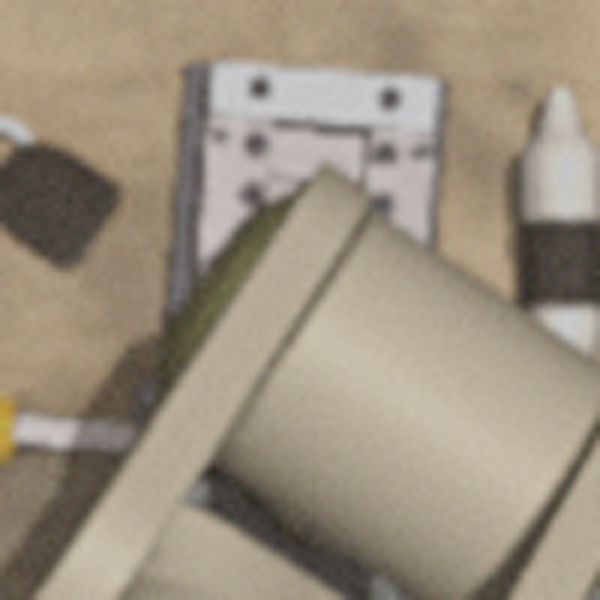

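The bars are nearly at the stop: the leading bar's edge is at about (320,135) and the stop at (320,127). Continuing in small steps.

Request:
arm_command:
  plan:
    - [[0,0,-0.02,0,0,0],[0,0,-0.04,0,0,0],[0,0,-0.06,0,0,0],[0,0,-0.06,0,0,0]]

```text
time_s: 7.8
position: [0.5813, -0.2545, 0.0419]
tool_rot: [[-0.003, -0.083, -0.997], [0.001, -0.997, 0.083], [-1.0, -0.001, 0.003]]
ft_force: [-7.3, 0.8, 2.8]
grip_width: 0.0001
```

Request:
arm_command:
  plan:
    - [[0,0,-0.02,0,0,0],[0,0,-0.04,0,0,0],[0,0,-0.06,0,0,0],[0,0,-0.06,0,0,0]]

```text
time_s: 8.2
position: [0.5815, -0.2544, 0.0417]
tool_rot: [[-0.006, -0.083, -0.997], [0.002, -0.997, 0.083], [-1.0, -0.001, 0.007]]
ft_force: [-13.5, 0.0, 5.6]
grip_width: 0.0
```

The row is tight: force climbs to 13.5 N with no further motion. Now I'll back off gently and rise.

Request:
arm_command:
  plan:
    - [[0,0,0.1,0,0,0],[0,0,0.2,0,0,0],[0,0,0.5,0,0,0],[-0.5,0,0.8,0,0,0],[-2,0,0.8,0,0,0],[-3.5,0,0.8,0,0,0],[-3.5,0,0.8,0,0,0]]

```text
time_s: 8.9
position: [0.5654, -0.2542, 0.1359]
tool_rot: [[0.009, -0.083, -0.996], [-0.006, -0.997, 0.083], [-1.0, 0.005, -0.009]]
ft_force: [0.1, 0.1, -0.1]
grip_width: -0.0002
```

```bash
python3 -c "
from h import *
st();to(-.0355,.155,.13)"
```

```text
t 8.9 jig [-0.0544 -0.0007  0.1359] F [ 0.12  0.09 -0.05] w -0.00015940374174648923
[ 0.209 -6.231 -0.754] [ 0.001 -0.089 -0.051]
```

Request:
arm_command:
  plan:
    - [[0.1,-2,-0.4,0,0,0],[0.1,-4,-0.75,0,0,0],[0.1,-6.2,-0.75,0,0,0],[0.1,-6.2,-0.75,0,0,0],[0.1,-6.2,-0.75,0,0,0],[0.1,-6.2,-0.75,0,0,0],[0.1,-6.2,-0.75,0,0,0]]

```text
time_s: 9.6
position: [0.5954, -0.1017, 0.1272]
tool_rot: [[0.0, -0.085, -0.996], [-0.0, -0.996, 0.085], [-1.0, 0.0, -0.0]]
ft_force: [0.3, -1.0, 0.6]
grip_width: -0.0001
```

```bash
python3 -c "
from h import *
st();to(-.0355,.150,.037)
d=snap('top','t4.png');e=snap('scene','s4.png')
A=cv2.resize(cv2.imread('pics/t4.png')[120:220,280:370],None,fx=5,fy=5,interpolation=2)
B=cv2.resize(cv2.imread('pics/s4.png')[135:235,240:320],None,fx=5,fy=5,interpolation=2)
cv2.imwrite('pics/c4.png',cv2.resize(np.hstack([A,B]),(765,450)))"
```

```text
t 9.6 jig [-0.0372  0.1537  0.1272] F [ 0.26 -1.03  0.59] w -8.910544643910826e-05
[ 3.606  0.147 -0.068] [-0.017 -0.003 -0.003]
```

View pics/c4.png

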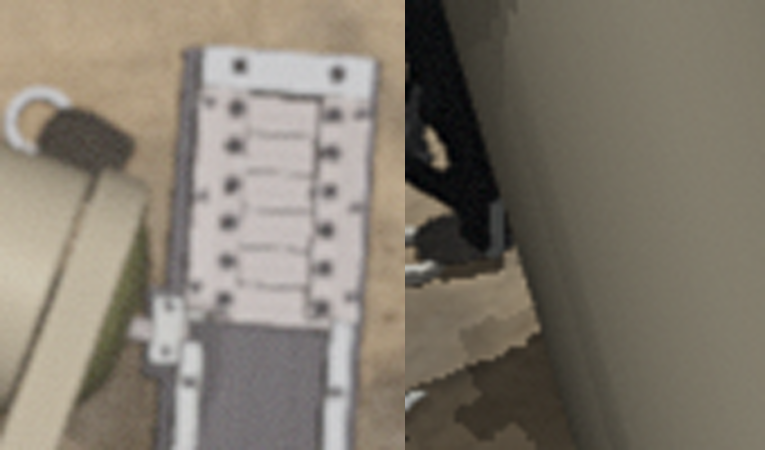

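The top view shows all six bars closed up against the stop, with the rear face at about (265,322) just behind the plate edge. Now the knob: down beside it, 18 mm clear.

Request:
arm_command:
  plan:
    - [[1,0.1,-0.07,0,0,0],[2,0.1,-0.07,0,0,0],[2.9,0.1,-0.07,0,0,0],[3.3,0.1,-0.07,0,0,0],[3.58,0.1,-0.07,0,0,0],[3.58,0.1,-0.07,0,0,0],[3.58,0.1,-0.07,0,0,0]]

```text
time_s: 10.4
position: [0.5975, -0.1031, 0.0385]
tool_rot: [[0.001, -0.083, -0.997], [-0.001, -0.997, 0.083], [-1.0, 0.0, -0.001]]
ft_force: [-0.4, 0.5, -0.1]
grip_width: -0.0001
```

```bash
python3 -c "
from h import *
st();to(-.0355,.0845,.037)"
```

```text
t 10.4 jig [-0.035   0.1525  0.0385] F [-0.4   0.51 -0.11] w -0.00010736089538625421
[0.06  2.72  0.021] [-0.    -0.014 -0.004]
```

Push along tool +y; the hard stop is expected at about 2.7 units.

Request:
arm_command:
  plan:
    - [[0,0.13,0,0,0,0],[0,0.26,0,0,0,0],[0,0.39,0,0,0,0],[0,0.52,0,0,0,0],[0,0.65,0,0,0,0],[0,0.78,0,0,0,0],[0,0.91,0,0,0,0],[0,1.04,0,0,0,0],[0,1.17,0,0,0,0],[0,1.3,0,0,0,0]]

```text
time_s: 11.4
position: [0.5944, -0.1353, 0.0376]
tool_rot: [[0.0, -0.083, -0.997], [0.0, -0.997, 0.083], [-1.0, -0.0, -0.0]]
ft_force: [-0.2, 1.2, -0.6]
grip_width: 0.0
```

Request:
arm_command:
  plan:
    - [[0,0.12,0,0,0,0],[0,0.24,0,0,0,0],[0,0.36,0,0,0,0],[0,0.48,0,0,0,0],[0,0.6,0,0,0,0],[0,0.72,0,0,0,0],[0,0.84,0,0,0,0],[0,0.94,0,0,0,0],[0,1.04,0,0,0,0],[0,1.1,0,0,0,0]]

```text
time_s: 12.4
position: [0.5921, -0.1629, 0.0376]
tool_rot: [[0.0, -0.083, -0.997], [-0.0, -0.997, 0.083], [-1.0, 0.0, -0.0]]
ft_force: [0.3, 2.0, -0.3]
grip_width: 0.0001
```

```bash
python3 -c "
from h import *
st();to(-.0355,.0845,.037)"
```

```text
t 12.4 jig [-0.0354  0.0925  0.0376] F [ 0.3   1.99 -0.27] w 9.494239599754541e-05
[0.023 0.32  0.002] [-0. -0. -0.]
```

Request:
arm_command:
  plan:
    - [[0,0.04,0,0,0,0],[0,0.08,0,0,0,0],[0,0.12,0,0,0,0],[0,0.16,0,0,0,0],[0,0.2,0,0,0,0],[0,0.24,0,0,0,0],[0,0.24,0,0,0,0]]

```text
time_s: 13.1
position: [0.5915, -0.1687, 0.0376]
tool_rot: [[-0.0, -0.083, -0.997], [-0.0, -0.997, 0.083], [-1.0, 0.0, 0.0]]
ft_force: [0.1, 0.2, -0.3]
grip_width: -0.0001
```

Request:
arm_command:
  plan:
    - [[0,0.03,0,0,0,0],[0,0.06,0,0,0,0],[0,0.09,0,0,0,0],[0,0.09,0,0,0,0]]

```text
time_s: 13.5
position: [0.5914, -0.1709, 0.0376]
tool_rot: [[-0.0, -0.083, -0.997], [-0.0, -0.997, 0.083], [-1.0, 0.0, 0.0]]
ft_force: [0.0, 1.7, -1.0]
grip_width: 0.0001
```

Request:
arm_command:
  plan:
    - [[0,0.03,0,0,0,0],[0,0.06,0,0,0,0],[0,0.06,0,0,0,0]]

```text
time_s: 13.8
position: [0.5913, -0.1715, 0.0376]
tool_rot: [[-0.0, -0.083, -0.997], [0.001, -0.997, 0.083], [-1.0, -0.001, 0.0]]
ft_force: [0.5, 5.1, 0.4]
grip_width: -0.0002
```

Request:
arm_command:
  plan:
    - [[0,0.03,0,0,0,0],[0,0.06,0,0,0,0],[0,0.09,0,0,0,0],[0,0.09,0,0,0,0],[0,0.09,0,0,0,0]]

```text
time_s: 14.3
position: [0.5912, -0.1719, 0.0376]
tool_rot: [[-0.0, -0.083, -0.997], [0.004, -0.997, 0.083], [-1.0, -0.004, 0.001]]
ft_force: [2.8, 14.8, 2.5]
grip_width: -0.0004
```

```bash
python3 -c "
from h import *
st()"
```

```text
t 14.3 jig [-0.0355  0.0834  0.0376] F [ 2.8  14.84  2.5 ] w -0.00044728755511297955
```

Hard stop reached: 14.8 N at jig y 0.083, where about 0.0845 was expected. Retreating and moving clear so the cameras can see.

Request:
arm_command:
  plan:
    - [[0,-0.1,0,0,0,0],[0,-0.3,0,0,0,0],[0,-0.8,0,0,0,0],[-1.5,-1,0,0,0,0],[-3,-1,0,0,0,0],[-5,-1,1,0,0,0],[-6.5,-2,3,0,0,0],[-6.5,-4,5,0,0,0],[-6.5,-6,6,0,0,0],[-6.5,-8,7,0,0,0]]

```text
time_s: 15.3
position: [0.4526, -0.0028, 0.1993]
tool_rot: [[0.001, -0.085, -0.996], [-0.0, -0.996, 0.085], [-1.0, 0.0, -0.001]]
ft_force: [1.3, 1.3, -0.2]
grip_width: 0.0001
```

Request:
arm_command:
  plan:
    - [[0,-2,0,0,0,0],[0,-4,0,0,0,0],[0,-4,0,0,0,0],[0,-4,0,0,0,0],[0,-4,0,0,0,0]]

```text
time_s: 15.8
position: [0.4626, 0.0948, 0.1987]
tool_rot: [[-0.0, -0.084, -0.996], [-0.0, -0.996, 0.084], [-1.0, 0.0, 0.0]]
ft_force: [-0.9, -0.5, -1.0]
grip_width: 0.0002
```

```bash
python3 -c "
from h import *
st()
d=snap('top','t5.png');e=snap('scene','s5.png')
A=cv2.resize(cv2.imread('pics/t5.png')[120:240,275:375],None,fx=4,fy=4,interpolation=2)
B=cv2.resize(cv2.imread('pics/s5.png')[130:230,235:355],None,fx=4,fy=4,interpolation=2)
B=cv2.copyMakeBorder(B,0,80,0,0,0)
C=np.hstack([A,B]);cv2.imwrite('pics/c5.png',cv2.resize(C,(800,436)))"
```

```text
t 15.8 jig [-0.186   0.3385  0.1987] F [-0.89 -0.51 -0.98] w 0.0001740237788677865
```

View pics/c5.png

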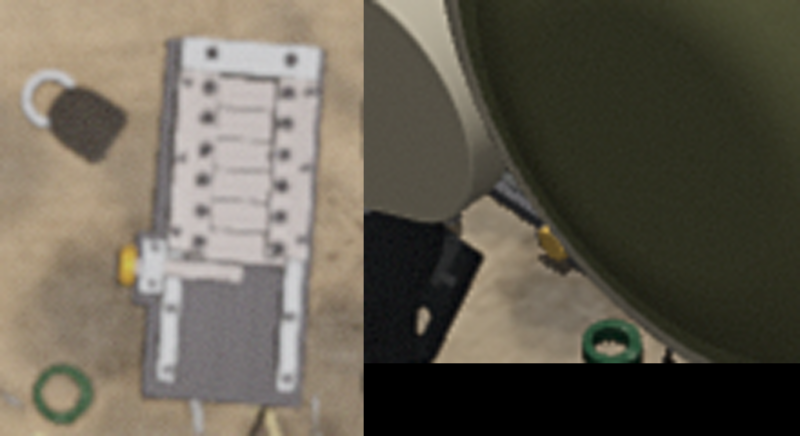

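The top view shows the bolt shut, its nose at (242,272) past mid-channel behind bar 6. The knob is close to the guide block at (128,265), the six bars are closed up against the stop, and the loupe and ring haven't moved. Handing in.

```bash
python3 -c "
from rig import workorder
print(workorder.close_job())"
```

```text
the job is handed in; nothing more can be done
None
```

I pushed the row of six bars home against the end stop with the closed fingertips, then pushed the keeper knob fully in. I then moved the arm clear and handed the job in at about 16 s of the 51 s allowed.

- **Row:** pushing took about 1–2 N, then rose to 13.5 N with almost no further movement at the end stop. A top picture after backing off showed all six bars closed up against the stop.
- **Keeper:** the knob stopped hard at 14.8 N, with the tool at jig y = 0.083 against about 0.0845 expected, which is within the calibration error. The last top picture shows the bolt across the channel behind bar 6, with its nose past the middle.
- **Surroundings:** the loupe and wax ring look unmoved in that picture. I did not re-check the handpiece, canister, pliers, wax lump or the coloured look-alikes, but no unexpected force appeared in the readings.
- **Weaker checks:** the arm blocked the scene camera in the last pictures, so the final state rests on the top view and the forces. In the first measurement, the knob's height came out about 6 mm too high from rough pixel picks, so I used the stated 19 mm instead.

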